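# Turn a row of stripped parts into build order on the second rack

### The arm

A 7-joint arm with a two-finger parallel gripper is mounted at the origin on a cart in front of the work surface, level with it; the furniture and walls round the work are solid. World frame = base frame: x ahead of the robot, y to its left, z up, the work surface at z = 0. Lengths are in m, angles in rad, forces in N, time in s.
With the tool pointing down it reaches from about 0.425 to 0.95 m from the base axis. Payload 4.7 kg.
Tool frame: the origin (TCP) lies on the centre line of the jaws, within the pads' length; the fingertips stand robot.nose_length ahead of it and the grasp point (between the pads) lies 8 mm behind it (robot.nose_length is the distance from the TCP to the fingertips, in m); z points along the fingers, y is the line along which they close (so a half turn about z gives the same grasp; the last joint's range is limited). The gripper opens to 85 mm and grips with 20 to 120 N. Pads are 22 mm wide; open, the fingers measure 114 mm over their backs; the gripper's body (76 mm by 85 mm) begins 54 mm behind the grasp point. The pads swing forward as they close: fully open they stand 13 mm farther back than shut.
Start: joints at [1.18, 0.469, -0.049, 1.532, 0.024, 1.141, -0.082], TCP at [0.239, -0.631, 0.205] pointing down, gripper open.
Joint ranges: [-2.59, 2.59], [-0.33, 1.99], [-1.39, 1.29], [0.1, 2.45], [-1.04, 4.18], [0.21, 1.99], [-2.66, 2.66]. Speed limits (rad/s): [2.57, 2.57, 3.14, 3.14, 3.14, 3.14, 3.14].

### API

Orientations are given as [roll, pitch, yaw] about the fixed x, y, z axes, in that order (R = Rz(yaw) Ry(pitch) Rx(roll)).
In Python, from plant import robot gives the robot as it stands. Calls block until the motion is done:
- robot.goto(position, orientation): joint-space move of the TCP to a pose.
- robot.move_straight(position, vel=0.15, attitude=None, contact_N=None): straight line of the TCP; attitude=None keeps the orientation; vel is the mean speed in m/s. With contact_N (N) it stops when the force on the tool has changed by that much, and returns True; else False.
- robot.move_joints(angles): joint-space move.
- robot.grip(opening, strength=None): opening from 0.0 (shut) to 1.0 (fully open); strength is the grip in N (None keeps the last); returns when the fingers have stopped.
- robot.sleep(seconds).
- robot.inverse_kinematics(position, orientation): joint angles nearest the present ones, or None.
- robot.sense(): the state.
- robot.grab_frame(name): name is "scene" or "top" or "wrist"; returns a dict with "image" (480x640x3 uint8, red, green, blue), "range_z" (480x640 float32, m along the optical axis (not along the pixel's ray), 0 where there is no reading), "fx", "fy", "cx", "cy" (pixels), "R" (3x3) and "t" (3): a world point X has camera coordinates R X + t. Camera axes: x right, y down, z forward; pixel columns grow to the right and rows downward; lengths in m; the calibration is good to about 2 mm. A picture is of the moment at which its call begins.
A pose or a line that the arm cannot do raises robot.IKError and nothing moves.
- robot.close_job(): hands the job in; it is judged then, once.
The state is a dict: "t": time; "joint_pos": joint angles; "joint_velocities": joint speeds; "effort": joint torques, N m; "tcp_pos": TCP position; "tcp_rot": TCP orientation; "wrist_force": force on the tool from outside, world axes, zero at the start; "torque": the same for the moment, N m; "opening": opening from 0.0 (shut) to 1.0 (fully open); "gripper_force": force on a finger pad.
Only numpy, scipy, OpenCV 4.12 (cv2) and the standard library are available. Lean on these libraries where they do the work, as an engineer would, in place of code of your own. Each camera call takes 0.05 s, during which the arm holds its last target. There are 200 camera calls.

### The job

The three spindle parts stand in the left rack in the order they were stripped, and must go to the empty rack in reverse order for assembly: the part nearest the knob in the first rack goes into the pocket farthest from the knob in the empty one, the middle one stays in the middle, and the one farthest from the knob goes next to the knob. The oil bottle is in the way: first set it upright on the clear bench, at least a hand's width from its round pad, and stand it back on the middle of the pad only when all three parts are in place. Stand every part upright about the middle of its pocket, flat on the floor, and do not tip anything over.

Things in the scene. Friction and masses are not known exactly. Their poses are not given: they have to be found in the camera images.
- strip_rack: fixed plywood rack at the left that holds the three parts at the start; row across the view, knob to the left; 64 x 210 mm, row of three open pockets 56 x 56 mm along y; walls 4 mm thick; floor 6 mm, wall tops 11 mm above the bench; black knob (20 mm wide, top at 26 mm) on one end. Origin: on the bench under the middle pocket's centre; pocket centres y = -60, 0, +60 mm, x = 0; knob at y = +105 mm.
- build_rack: fixed plywood rack in the middle, empty; row points away from the robot, knob at the robot's end; 64 x 210 mm, row of three open pockets 56 x 56 mm along y; walls 4 mm thick; floor 6 mm, wall tops 11 mm above the bench; black knob (20 mm wide, top at 26 mm) on one end. Origin: on the bench under the middle pocket's centre; pocket centres y = -60, 0, +60 mm, x = 0; knob at y = +105 mm.
- insert_sleeve: square black rubber insert, 54 x 54 x 3 mm, fixed in a pocket of strip_rack; marks the place in the row where the sleeve stands at the start (on top of it); thin pale outline on it: one circle. Origin: centre of its underside; axes as strip_rack's.
- insert_hex: square black rubber insert, 54 x 54 x 3 mm, fixed in a pocket of strip_rack; marks the place in the row where the hex coupling stands at the start (on top of it); thin pale outline on it: a hexagon. Origin: centre of its underside; axes as strip_rack's.
- insert_hub: square black rubber insert, 54 x 54 x 3 mm, fixed in a pocket of strip_rack; marks the place in the row where the hub stands at the start (on top of it); thin pale outline on it: two circles, one inside the other. Origin: centre of its underside; axes as strip_rack's.
- sleeve: plain round aluminium tube standing on end, 36 mm outside diameter, 22 mm bore, 55 mm high, 0.12 kg. Origin: centre of its underside; z up its axis.
- hex_coupling: six-sided steel coupling nut standing on end, 32 mm across flats, 37 mm across corners, 36 mm high, dark round bore on top, 0.16 kg. Origin: centre of its underside; z up; its x axis (and each direction 60 degrees from it) is square to a pair of flats; at the start x is within 0.1 rad of strip_rack's x.
- hub: stepped round steel hub standing on its flange: flange 38 mm diameter and 12 mm high, above it a boss 24 mm in diameter to a full height of 46 mm; 0.14 kg. Origin: centre of its underside; z up its axis.
- bottle: white oil bottle, red pointed cap; round body 43 mm wide to 85 mm height, 116 mm high with cap, 0.12 kg, rigid. Origin: centre of its underside; z up. At the start on bottle_pad, at the robot's side of strip_rack, about 23 mm from the parts, in the way of fingers that close across the row. The bench round x = 0.41, y = -0.19 is always clear.
- bottle_pad: round black rubber pad, 56 mm diameter, 3 mm thick, fixed to the bench against the robot's side of the strip rack; the bottle's home. Origin: centre of its underside.
Things that resemble listed ones, but are neither listed nor needed, are in the scene too. What is shaped like the sleeve but green is not meant. Leave any purple look-alike of the hex_coupling alone.

How it is judged:
On the way, in this order (a step that is already met when the one before it is completed fails the run):
1. the bottle stands upright and released on the bench, more than 80 mm from its pad, while the three parts are still where they stood (horizontal distance between bottle and bottle_pad above 0.08 m and height (world z) of bottle below 0.005 m and contact force between the fingers and bottle below 0.1 N and angle between bottle's own z axis and vertical below 0.1 rad and linear speed of bottle below 0.02 m/s and distance of each of sleeve, hex_coupling, hub from where it was at the start of the episode below 0.03 m), for 0.2 s.
2. all three parts stand in the empty rack in reverse order while the bottle is still off its pad (((y of insert_sleeve in the frame of strip_rack between -0.08 and -0.04 m and y of sleeve in the frame of build_rack between 0.048 and 0.072 m) or (y of insert_sleeve in the frame of strip_rack between -0.02 and 0.02 m and y of sleeve in the frame of build_rack between -0.012 and 0.012 m) or (y of insert_sleeve in the frame of strip_rack between 0.04 and 0.08 m and y of sleeve in the frame of build_rack between -0.072 and -0.048 m)) and x of sleeve in the frame of build_rack between -0.012 and 0.012 m and z of sleeve in the frame of build_rack between 0.003 and 0.009 m and angle between each of sleeve, hex_coupling, hub's own z axis and vertical below 0.1 rad and linear speed of each of sleeve, hex_coupling, hub below 0.02 m/s and ((y of insert_hex in the frame of strip_rack between -0.08 and -0.04 m and y of hex_coupling in the frame of build_rack between 0.048 and 0.072 m) or (y of insert_hex in the frame of strip_rack between -0.02 and 0.02 m and y of hex_coupling in the frame of build_rack between -0.012 and 0.012 m) or (y of insert_hex in the frame of strip_rack between 0.04 and 0.08 m and y of hex_coupling in the frame of build_rack between -0.072 and -0.048 m)) and x of hex_coupling in the frame of build_rack between -0.012 and 0.012 m and z of hex_coupling in the frame of build_rack between 0.003 and 0.009 m and ((y of insert_hub in the frame of strip_rack between -0.08 and -0.04 m and y of hub in the frame of build_rack between 0.048 and 0.072 m) or (y of insert_hub in the frame of strip_rack between -0.02 and 0.02 m and y of hub in the frame of build_rack between -0.012 and 0.012 m) or (y of insert_hub in the frame of strip_rack between 0.04 and 0.08 m and y of hub in the frame of build_rack between -0.072 and -0.048 m)) and x of hub in the frame of build_rack between -0.012 and 0.012 m and z of hub in the frame of build_rack between 0.003 and 0.009 m and horizontal distance between bottle and bottle_pad above 0.06 m), for 0.2 s.
At the end, for the whole second after the job is handed in: the parts stand upright on the pocket floors of the empty rack in reverse order (build rack y = minus the y of the insert in the strip rack), each within 12 mm along and across of its pocket centre; the bottle stands on its pad within 12 mm of the centre; all at rest (((y of insert_sleeve in the frame of strip_rack between -0.08 and -0.04 m and y of sleeve in the frame of build_rack between 0.048 and 0.072 m) or (y of insert_sleeve in the frame of strip_rack between -0.02 and 0.02 m and y of sleeve in the frame of build_rack between -0.012 and 0.012 m) or (y of insert_sleeve in the frame of strip_rack between 0.04 and 0.08 m and y of sleeve in the frame of build_rack between -0.072 and -0.048 m)) and x of sleeve in the frame of build_rack between -0.012 and 0.012 m and z of sleeve in the frame of build_rack between 0.003 and 0.009 m and angle between each of sleeve, hex_coupling, hub, bottle's own z axis and vertical below 0.1 rad and linear speed of each of sleeve, hex_coupling, hub, bottle below 0.02 m/s and ((y of insert_hex in the frame of strip_rack between -0.08 and -0.04 m and y of hex_coupling in the frame of build_rack between 0.048 and 0.072 m) or (y of insert_hex in the frame of strip_rack between -0.02 and 0.02 m and y of hex_coupling in the frame of build_rack between -0.012 and 0.012 m) or (y of insert_hex in the frame of strip_rack between 0.04 and 0.08 m and y of hex_coupling in the frame of build_rack between -0.072 and -0.048 m)) and x of hex_coupling in the frame of build_rack between -0.012 and 0.012 m and z of hex_coupling in the frame of build_rack between 0.003 and 0.009 m and ((y of insert_hub in the frame of strip_rack between -0.08 and -0.04 m and y of hub in the frame of build_rack between 0.048 and 0.072 m) or (y of insert_hub in the frame of strip_rack between -0.02 and 0.02 m and y of hub in the frame of build_rack between -0.012 and 0.012 m) or (y of insert_hub in the frame of strip_rack between 0.04 and 0.08 m and y of hub in the frame of build_rack between -0.072 and -0.048 m)) and x of hub in the frame of build_rack between -0.012 and 0.012 m and z of hub in the frame of build_rack between 0.003 and 0.009 m and horizontal distance between bottle and bottle_pad below 0.012 m and z of bottle in the frame of bottle_pad between 0.001 and 0.005 m); the robot touches nothing.
It fails at once if a part or the bottle is tipped over (angle between any of sleeve, hex_coupling, hub, bottle's own z axis and vertical above 0.6 rad).
It also fails if it takes over 134 s, if anything falls off the work surface, if the arm or the gripper's body presses on something with over 40 N, if the wrist force passes 120 N, or if a joint passes its speed limit or range.

## Working session

There is one attempt and no reset: what is moved stays moved. The work goes in short steps, each a Python script; the robot and the scene stay as the last script left them, time stands still between calls to the robot, and variables do not carry over. Pictures are saved under pics/ and viewed, at most 14 in all, crops included, and the job is handed in when it is done.

```bash
ls; mkdir -p pics; python3 - <<'E'
from plant import robot
import cv2,numpy as np
s=robot.sense();print(s['t'],s['tcp_pos'],s['tcp_rot'],robot.nose_length,s['opening'])
for n in('scene','top'):
    f=robot.grab_frame(n);np.savez(f'{n}0.npz',**f)
    cv2.imwrite(f'pics/{n}0.png',f['image'][...,::-1])
    print(n,f['fx'],f['fy'],f['cx'],f['cy'],f['R'].round(4).tolist(),f['t'].round(4).tolist())
E
```

```text
pics
0.0 [ 0.23870096 -0.63070735  0.20416758] [-3.13966237e+00  4.16993575e-05  3.61817579e-01] 0.011 0.998080639439483
scene 517.3324057634854 517.3324057634854 316.59888865994145 238.59068741211422 [[-0.7862, -0.6178, 0.0142], [-0.4794, 0.5953, -0.6448], [0.39, -0.5137, -0.7642]] [0.5004, 0.1658, 0.9051]
top 465.6297823236486 465.6297823236486 321.29637975593147 246.2482010806136 [[-0.008, -0.9999, -0.0127], [-0.9947, 0.0093, -0.1025], [0.1026, 0.0118, -0.9947]] [0.1958, 0.4797, 0.8283]
```

View pics/top0.png

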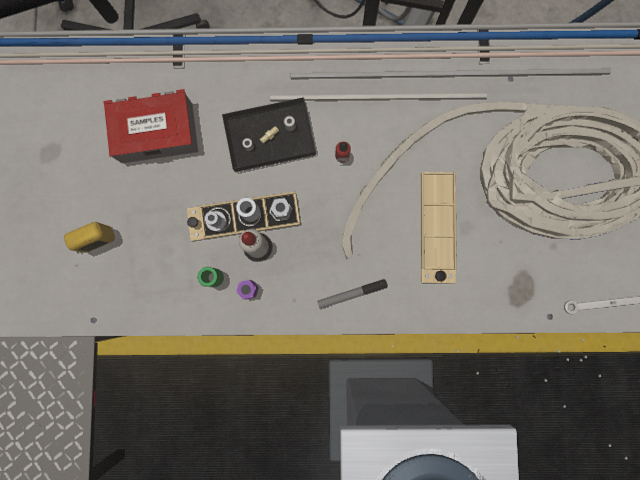

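View pics/scene0.png

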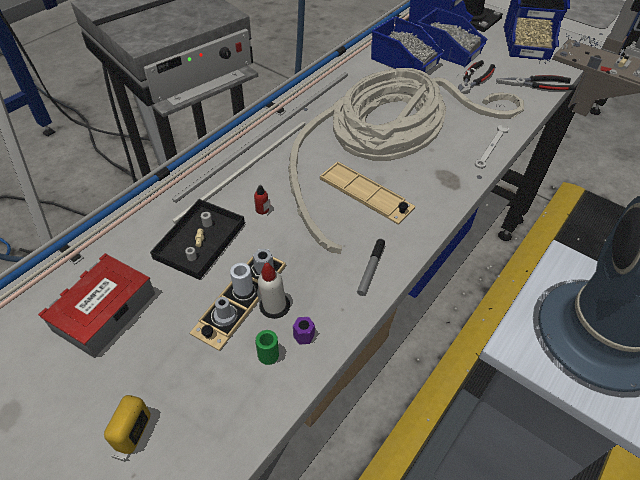

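The top view shows the strip rack at (243,216) with its knob at (193,222). From the knob outwards stand the hub (216,219), the sleeve (248,211) and the hex (281,208). The bottle is at (255,245). The empty rack is at (438,225) with its knob at (440,276).

Candidates:
- **Sleeve-like:** silver tube (248,211) and green tube (209,277). The silver one in the rack is meant, because green is excluded.
- **Hex-like:** steel nut (281,208) and purple nut (247,289). The steel one is meant.
- **Bottle-like:** white bottle with red cap (255,245) and small red bottle (343,152). The white one is meant.

Next I'll measure positions and make one enlarged crop to confirm.

```bash
cat > h.py <<'E'
import numpy as np,cv2
def cloud(f):
    v,u=np.mgrid[:480,:640];z=f['range_z'].astype(float)
    c=np.stack([(u-f['cx'])/f['fx']*z,(v-f['cy'])/f['fy']*z,z],-1)
    P=(c-f['t'])@f['R']          # R^T (c-t)
    P[z<=0]=np.nan
    return P
def ray(f,uv,h):
    uv=np.atleast_2d(np.asarray(uv,float))
    d=np.c_[(uv[:,0]-f['cx'])/f['fx'],(uv[:,1]-f['cy'])/f['fy'],np.ones(len(uv))]@f['R']
    o=-f['R'].T@f['t']
    return (o+d*((h-o[2])/d[:,2])[:,None])[:,:2]
def pix(f,X):
    c=np.asarray(X)@f['R'].T+f['t'];return c[...,:2]/c[...,2:]*[f['fx'],f['fy']]+[f['cx'],f['cy']]
E
python3 - <<'E'
from h import *
for n in('top','scene'):
    f=dict(np.load(n+'0.npz'));P=cloud(f);im=f['image']
    hsv=cv2.cvtColor(im,cv2.COLOR_RGB2HSV)
    wood=((hsv[...,0]>8)&(hsv[...,0]<30)&(hsv[...,1]>50)&(hsv[...,2]>110)&(abs(P[...,2])<.03)&(P[...,0]>.3)&(P[...,0]<.75)&(abs(P[...,1])<.5)).astype(np.uint8)
    cs,_=cv2.findContours(cv2.morphologyEx(wood,cv2.MORPH_CLOSE,np.ones((5,5))),cv2.RETR_EXTERNAL,cv2.CHAIN_APPROX_NONE)
    for c in cs:
        if cv2.contourArea(c)<400: continue
        q=ray(f,c[:,0],.011)*1000;r=cv2.minAreaRect(q.astype(np.float32))
        print(n,'wood',np.round(r[0],1),np.round(r[1],1),round(r[2],1),c[:,0].mean(0).round())
    H=P[...,2];reg=(P[...,0]>.35)&(P[...,0]<.7)&(abs(P[...,1]-.15)<.35)
    for lo,hi in((.018,.034),(.038,.050),(.050,.059),(.059,.075),(.075,.13)):
        m=(reg&(H>lo)&(H<hi)).astype(np.uint8)
        k,l,s,ce=cv2.connectedComponentsWithStats(m)
        for i in range(1,k):
            if s[i,4]>25:
                Q=P[l==i];a=(Q.min(0)+Q.max(0))/2
                print(n,lo,s[i,4],ce[i].round(),'mean',Q.mean(0).round(4),'mid',a.round(4),'ext',np.ptp(Q,axis=0).round(3),'medz',np.median(Q[:,2]).round(4))
    if n=='top': cv2.imwrite('pics/crop1.png',cv2.resize(im[180:310,170:310,::-1],None,fx=4,fy=4,interpolation=cv2.INTER_CUBIC))
E
```

```text
top wood [534.9 392.6] [ 64.2 100.9] 8.7 [213. 220.]
top wood [551.3 277.1] [63.8 82.5] 7.7 [276. 211.]
top wood [517.9 -27. ] [ 64.1 209.5] 88.3 [438. 227.]
top 0.018 687 [494. 153.] mean [ 0.6521 -0.1299  0.0313] mid [ 0.6387 -0.1415  0.0262] ext [0.122 0.071 0.016] medz 0.0319
top 0.018 134 [181. 148.] mean [0.67  0.455 0.026] mid [0.6789 0.4643 0.0261] ext [0.041 0.071 0.016] medz 0.026
top 0.018 178 [256. 158.] mean [0.6494 0.3133 0.0211] mid [0.6642 0.2996 0.0217] ext [0.07  0.142 0.007] medz 0.0211
top 0.018 51 [311. 146.] mean [0.6714 0.21   0.021 ] mid [0.6775 0.2134 0.022 ] ext [0.044 0.023 0.008] medz 0.021
top 0.018 27 [414. 137.] mean [0.6887 0.0152 0.0191] mid [0.6889 0.0157 0.0197] ext [0.01  0.017 0.003] medz 0.0189
top 0.018 60 [247. 143.] mean [0.6785 0.3297 0.0231] mid [0.6785 0.3297 0.0227] ext [0.017 0.017 0.009] medz 0.0234
top 0.018 35 [396. 154.] mean [0.6562 0.0498 0.0191] mid [0.6568 0.0497 0.0194] ext [0.021 0.019 0.003] medz 0.0192
top 0.018 49 [342. 158.] mean [0.6467 0.1507 0.0263] mid [0.6485 0.1505 0.0262] ext [0.009 0.025 0.015] medz 0.0268
top 0.018 
[... 7707 characters left out ...]
66. 340.] mean [0.4282 0.397  0.0546] mid [0.4289 0.3965 0.0542] ext [0.036 0.035 0.008] medz 0.0548
scene 0.059 480 [370. 122.] mean [ 0.6131 -0.1653  0.0625] mid [ 0.6231 -0.1702  0.0634] ext [0.154 0.059 0.009] medz 0.0625
scene 0.059 38 [260. 189.] mean [0.6597 0.155  0.0646] mid [0.6603 0.1545 0.0658] ext [0.013 0.012 0.013] medz 0.0642
scene 0.059 213 [240. 271.] mean [0.5499 0.3282 0.0634] mid [0.5505 0.3274 0.063 ] ext [0.037 0.036 0.008] medz 0.0637
scene 0.059 138 [271. 291.] mean [0.4782 0.3266 0.067 ] mid [0.4848 0.3194 0.067 ] ext [0.034 0.036 0.016] medz 0.0667
scene 0.075 466 [269. 278.] mean [0.4856 0.3218 0.0915] mid [0.4895 0.3188 0.0983] ext [0.039 0.039 0.046] medz 0.0857
```

View pics/crop1.png

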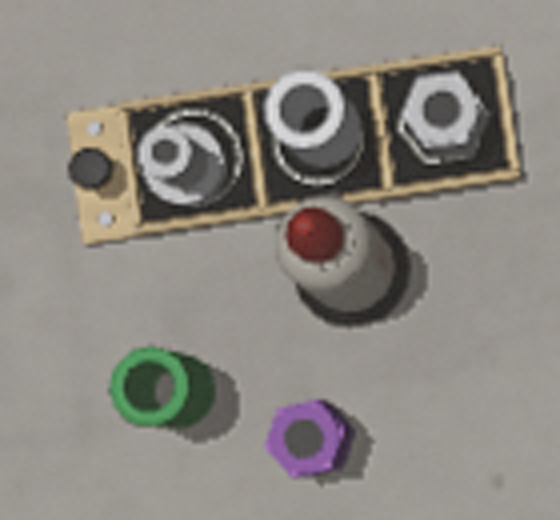

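The crop confirms the layout: the silver hub, sleeve and hex stand in the rack from the knob outwards, and the white bottle is on its pad. The green tube at (150,388) and the purple nut at (307,438) stay untouched. The two cameras differ by about (2, 4) mm, so I'll use their mean. Next is an IK check, then moving over the bottle for a wrist picture.

```bash
cat > m.py <<'E'
from plant import robot
import numpy as np
from numpy import pi
S=np.deg2rad(9.0)                       # strip rack turned +9 deg
sx=np.array([np.cos(S),np.sin(S)]);sy=np.array([-np.sin(S),np.cos(S)])
B0=np.array([.5321,-.0257]);by=np.array([-np.cos(.03),np.sin(.03)])
PK={'far':B0-.06*by,'mid':B0,'near':B0+.06*by}
PARTS={'hub':(.5323,.3898),'sleeve':(.5493,.326),'hex':(.5522,.2667)}
BOT=np.array([.4885,.316]);PARK=np.array([.41,-.19])
def wrap(a):return (a+pi)%(2*pi)-pi
YS=pi/2-S*-1   # yaw with tool y along strip x: (sin,-cos)=(cosS,sinS) -> yaw=pi/2+S
YB=-0.03       # tool y across build rack
def pose(p,z,yaw):return [p[0],p[1],z],[pi,0,wrap(yaw)]
E
python3 - <<'E'
from m import *
for n,p,ys in (('bottle',BOT,(S,S+pi)),('park',PARK,(0,.5,1,pi/2,-.5,pi)),('hub',PARTS['hub'],(YS,YS+pi)),('hex',PARTS['hex'],(YS,YS+pi)),('far',PK['far'],(YB,YB+pi)),('near',PK['near'],(YB,YB+pi))):
  for y in ys:
    for z in (.03,.25):
      q=robot.inverse_kinematics(*pose(p,z,y));print(n,round(y,2),z,None if q is None else np.round(q,2))
E
```

```text
bottle 0.16 0.03 [-0.1   0.65 -0.75  1.88  0.58  0.84 -2.56]
bottle 0.16 0.25 [ 0.21  0.57 -1.26  1.66  0.56  1.33 -2.56]
bottle 3.3 0.03 [ 0.05  0.77 -1.01  1.87  0.79  0.97  0.41]
bottle 3.3 0.25 [ 0.23  0.6  -1.3   1.66  0.6   1.35  0.56]
park 0 0.03 [ 0.5   0.37 -0.19  2.2   0.13  0.58 -1.36]
park 0 0.25 [ 0.61  0.07 -0.28  1.96  0.02  1.11 -1.25]
park 0.5 0.03 [ 0.57  0.38 -0.28  2.19  0.18  0.59 -0.91]
park 0.5 0.25 [ 0.68  0.08 -0.36  1.96  0.03  1.11 -0.76]
park 1 0.03 [ 0.64  0.39 -0.36  2.19  0.24  0.6  -0.47]
park 1 0.25 [ 0.76  0.08 -0.44  1.96  0.04  1.11 -0.27]
park 1.57 0.03 [ 0.72  0.4  -0.45  2.19  0.31  0.61  0.04]
park 1.57 0.25 [ 0.84  0.09 -0.53  1.95  0.05  1.11  0.29]
park -0.5 0.03 [ 0.41  0.37 -0.08  2.2   0.06  0.57 -1.79]
park -0.5 0.25 [ 0.53  0.07 -0.2   1.97  0.02  1.11 -1.75]
park 3.14 0.03 [ 0.91  0.46 -0.69  2.18  0.47  0.66  1.45]
park 3.14 0.25 [ 1.04  0.11 -0.74  1.94  0.09  1.12  1.83]
hub 1.73 0.03 [-0.12  0.81 -0.88  1.68  0.72  1.01 -1.1 ]
hub 1.73 0.25 [-0.08  0.59 -0.97  1.48  0.49  1.33 -0.92]
hub 4.87 0.03 [ 0.02  0.98 -1.19  1.67  0.98  1.19  1.88]
hub 4.87 0.25 [ 0.01  0.68 -1.18  1.47  0.63  1.41  2.11]
hex 1.73 0.03 [ 0.14  0.79 -0.97  1.8   0.78  0.99 -1.  ]
hex 1.73 0.25 [ 0.22  0.55 -1.09  1.59  0.5   1.31 -0.79]
hex 4.87 0.03 [ 0.24  0.92 -1.19  1.79  0.96  1.13  2.02]
hex 4.87 0.25 [ 0.26  0.59 -1.17  1.59  0.56  1.34  2.31]
far -0.03 0.03 [ 0.17  0.55 -0.27  1.87  0.21  0.74 -1.81]
far -0.03 0.25 [ 0.31  0.33 -0.44  1.66  0.15  1.18 -1.76]
far 3.11 0.03 [ 0.5   0.66 -0.73  1.85  0.57  0.85  1.03]
far 3.11 0.25 [ 0.6   0.42 -0.85  1.64  0.33  1.23  1.23]
near -0.03 0.03 [ 0.25  0.42 -0.35  2.14  0.24  0.62 -1.87]
near -0.03 0.25 [ 0.47  0.13 -0.55  1.91  0.08  1.12 -1.72]
near 3.11 0.03 [ 0.57  0.5  -0.75  2.13  0.54  0.7   1.  ]
near 3.11 0.25 [ 0.81  0.2  -0.95  1.9   0.18  1.14  1.33]
```

```bash
python3 - <<'E'
from m import *
import cv2
robot.goto(*pose(PARK,.25,1.57))
robot.goto(*pose(BOT,.25,S+pi))
s=robot.sense();print(s['t'],s['tcp_pos'],s['joint_pos'])
f=robot.grab_frame('wrist');np.savez('w1.npz',**f);cv2.imwrite('pics/w1.png',f['image'][...,::-1])
E
```

```text
3.6917 [0.4894692  0.31434323 0.24972034] [ 0.17593269  0.52729131 -1.17051088  1.66140253  0.50358139  1.29496188
  0.63588583]
```

View pics/w1.png

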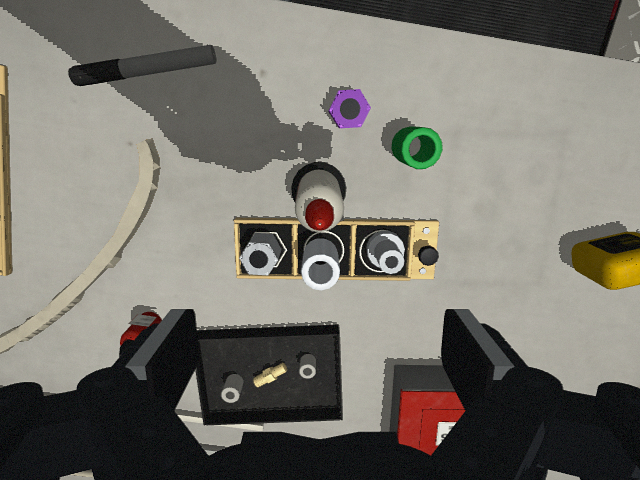

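The wrist view shows the rack square to the image, which confirms the 9° angle: hex (263,255), sleeve (320,270), hub (388,258) and the bottle cap at (319,213). I'll measure these positions from this view as a third reading.

```bash
python3 - <<'E'
from h import *
f=dict(np.load('w1.npz'));P=cloud(f);H=P[...,2]
reg=(P[...,0]>.44)&(P[...,0]<.6)&(abs(P[...,1]-.33)<.13);reg[300:]=False
for lo,hi in((.018,.03),(.043,.048),(.0535,.058),(.0625,.067),(.06,.087)):
    k,l,s,ce=cv2.connectedComponentsWithStats((reg&(H>lo)&(H<hi)).astype(np.uint8))
    for i in range(1,k):
        if s[i,4]>100:
            Q=P[l==i];a=(Q.min(0)+Q.max(0))/2
            c,r=cv2.minEnclosingCircle((Q[:,:2]*1000).astype(np.float32))
            print(lo,s[i,4],ce[i].round(),'mid',a.round(4),'ext',np.ptp(Q,axis=0).round(3),'circ',np.round(c,1),round(r,1),np.median(Q[:,2]).round(4))
E
```

```text
0.018 518 [383. 245.] mid [0.5335 0.3883 0.0239] ext [0.038 0.038 0.012] circ [533.6 388.4] 19.0 0.0208
0.018 111 [268. 241.] mid [0.5445 0.2692 0.024 ] ext [0.015 0.029 0.012] circ [545.4 269.2] 15.9 0.0239
0.018 107 [321. 245.] mid [0.54  0.324 0.024] ext [0.014 0.033 0.012] circ [545.3 324. ] 16.7 0.0241
0.018 321 [428. 255.] mid [0.5316 0.431  0.0231] ext [0.019 0.019 0.01 ] circ [531.7 431. ] 9.9 0.0255
0.043 947 [258. 258.] mid [0.5535 0.2654 0.0453] ext [0.033 0.035 0.005] circ [553.6 265.2] 18.3 0.0452
0.0535 152 [418. 164.] mid [0.4433 0.3932 0.0551] ext [0.007 0.025 0.003] circ [440.6 393.2] 12.7 0.0546
0.0535 456 [391. 261.] mid [0.5338 0.3884 0.0553] ext [0.023 0.023 0.003] circ [533.8 388.5] 11.9 0.0549
0.0625 609 [320. 271.] mid [0.5508 0.3245 0.0641] ext [0.035 0.035 0.003] circ [550.8 324.4] 17.8 0.0636
0.06 1247 [319. 201.] mid [0.4893 0.314  0.0736] ext [0.041 0.042 0.027] circ [489.6 313.7] 21.2 0.0812
0.06 729 [320. 271.] mid [0.5508 0.3244 0.0628] ext [0.035 0.035 0.006] circ [550.9 324.4] 17.9 0.0634
```

```bash
cat >> m.py <<'E'
PARTS={'hub':(.5329,.3892),'sleeve':(.5499,.3254),'hex':(.5527,.2661)}
BOT=np.array([.4890,.3147])
def up(z,vel=.2):
    p=robot.sense()['tcp_pos'];robot.move_straight([p[0],p[1],z],vel=vel)
def down(p,z,vel=.12,**k):return robot.move_straight([p[0],p[1],z],vel=vel,**k)
def show(tag=''):
    s=robot.sense();print(tag,round(s['t'],2),'tcp',s['tcp_pos'].round(4),'op',round(s['opening'],3),'F',np.round(s['wrist_force'],1),'g',np.round(s['gripper_force'],1))
def snap(cam,name,crop=None,fx=1):
    import cv2
    f=robot.grab_frame(cam);np.savez(name+'.npz',**f);im=f['image'][...,::-1]
    if crop: im=im[crop[1]:crop[3],crop[0]:crop[2]]
    cv2.imwrite(f'pics/{name}.png',cv2.resize(im,None,fx=fx,fy=fx,interpolation=cv2.INTER_CUBIC));return f
E
python3 - <<'E'
from m import *
print(down(BOT,.068,contact_N=8));show('at')
robot.grip(0,40);show('grip')
up(.25);show('up')
snap('scene','b1',(140,120,460,400),2)
E
```

```text
False
at 5.41 tcp [0.4894 0.3151 0.0687] op 1.0 F [0.5 0.2 0.5] g 0.0
grip 6.03 tcp [0.4892 0.3149 0.0683] op 0.234 F [-0.6 -0.4  2. ] g 39.1
up 7.09 tcp [0.4887 0.314  0.2486] op 0.232 F [ 0.1 -0.9 -1.1] g 39.2
```

View pics/b1.png

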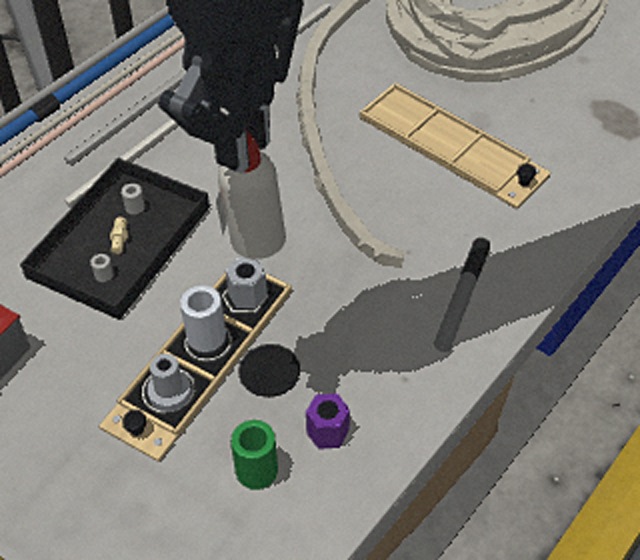

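The bottle has been lifted, the pad lies clear at (269,369), and the parts are undisturbed. An opening of 0.23 looks small for a 43 mm body, so I'll check where the bottle sits in the hand.

```bash
python3 - <<'E'
from m import *; from h import *
f=dict(np.load('b1.npz'));P=cloud(f)
hsv=cv2.cvtColor(f['image'],cv2.COLOR_RGB2HSV)
m=(abs(P[...,0]-.489)<.05)&(abs(P[...,1]-.315)<.05)&(P[...,2]>.1)&(P[...,2]<.4)
w=m&(hsv[...,2]>100)&(hsv[...,1]<60);r=m&(hsv[...,2]>60)&(hsv[...,1]>150)
for n,k in(('white',w),('red',r)): print(n,k.sum(),P[k].min(0).round(4),P[k].max(0).round(4))
for z in np.arange(.17,.31,.01):
    k=m&(abs(P[...,2]-z)<.005);Q=P[k]
    if len(Q): print(round(z,2),len(Q),np.ptp(Q@f['R'].T,axis=0)[0].round(3),int(f['image'][k].mean()))
f2=robot.grab_frame('scene');im=f2['image'][120:290,190:330,::-1]
cv2.imwrite('pics/b2.png',cv2.resize(im,None,fx=4,fy=4,interpolation=cv2.INTER_CUBIC))
# pad centre
def padc(f):
    v=cv2.cvtColor(f['image'],cv2.COLOR_RGB2HSV)[...,2];P=cloud(f)
    k,l,s,ce=cv2.connectedComponentsWithStats(((v<45)&(abs(P[...,0]-.485)<.036)&(abs(P[...,1]-.315)<.05)&(P[...,2]<.008)).astype(np.uint8))
    i=1+np.argmax(s[1:,4]);c=cv2.findContours((l==i).astype(np.uint8),0,1)[0][0]
    print('pad',cv2.minEnclosingCircle((ray(f,c[:,0],.003)*1000).astype(np.float32)),s[i,4])
padc(f2)
E
```

```text
white 1023 [0.4659 0.2983 0.1842] [0.5062 0.3649 0.3971]
red 71 [0.4793 0.3095 0.2668] [0.4882 0.3227 0.2933]
0.18 3 0.007 111
0.19 113 0.041 99
0.2 118 0.043 100
0.21 140 0.045 99
0.22 145 0.045 99
0.23 153 0.044 100
0.24 141 0.044 100
0.25 150 0.041 103
0.26 268 0.04 113
0.27 104 0.028 90
0.28 107 0.033 46
0.29 164 0.035 40
0.3 150 0.035 41
pad ((485.21636962890625, 315.3441467285156), 27.62752342224121) 562
```

View pics/b2.png

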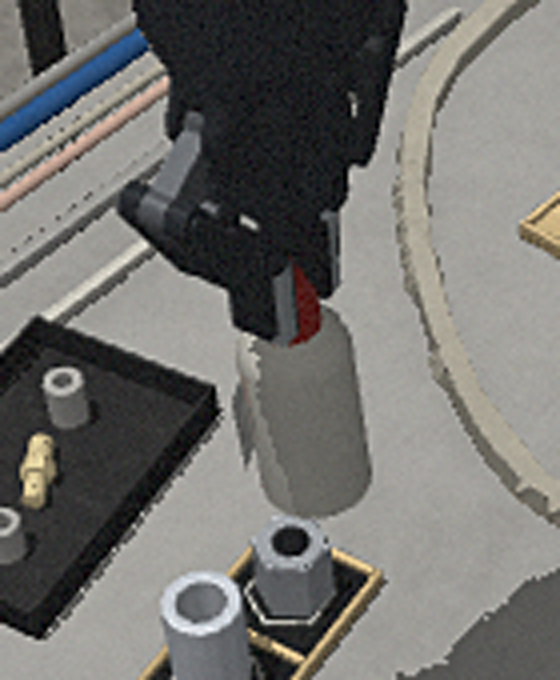

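```bash
python3 - <<'E'
from m import *; from h import *
f=dict(np.load('b1.npz'));P=cloud(f);im=f['image'];v=im.max(-1)
for (a,b) in ((236,262),(250,280)):
  for r in range(180,215,3):
    print(r,[(int(v[r,c]),*(P[r,c]*1000).round().astype(int)) for c in range(246,275,6)])
  break
s=robot.sense();print(s['tcp_pos'],s['tcp_rot'])
E
```

```text
180 [(33, np.int64(472), np.int64(358), np.int64(349)), (23, np.int64(483), np.int64(338), np.int64(328)), (36, np.int64(477), np.int64(334), np.int64(328)), (29, np.int64(492), np.int64(307), np.int64(299)), (22, np.int64(484), np.int64(304), np.int64(302))]
183 [(33, np.int64(471), np.int64(359), np.int64(345)), (36, np.int64(480), np.int64(341), np.int64(327)), (28, np.int64(475), np.int64(336), np.int64(326)), (26, np.int64(493), np.int64(307), np.int64(293)), (26, np.int64(485), np.int64(304), np.int64(296))]
186 [(24, np.int64(471), np.int64(360), np.int64(341)), (31, np.int64(475), np.int64(347), np.int64(329)), (34, np.int64(476), np.int64(335), np.int64(319)), (50, np.int64(491), np.int64(310), np.int64(291)), (33, np.int64(-9223372036854775808), np.int64(-9223372036854775808), np.int64(-9223372036854775808))]
189 [(29, np.int64(471), np.int64(361), np.int64(336)), (37, np.int64(471), np.int64(351), np.int64(328)), (72, np.int64(480), np.int64(332), np.int64(309)), (79, np.int64(487), np.int64(314), np.int64(291)), (26, np.int64(484), np.int64(305), np.int64(286))]
192 [(150
[... 1576 characters left out ...]
p.int64(317), np.int64(265))]
210 [(170, np.int64(687), np.int64(174), np.int64(0)), (173, np.int64(493), np.int64(335), np.int64(262)), (110, np.int64(485), np.int64(331), np.int64(264)), (114, np.int64(479), np.int64(325), np.int64(263)), (112, np.int64(474), np.int64(319), np.int64(261))]
213 [(170, np.int64(682), np.int64(181), np.int64(0)), (148, np.int64(494), np.int64(335), np.int64(255)), (108, np.int64(483), np.int64(333), np.int64(261)), (113, np.int64(477), np.int64(328), np.int64(261)), (107, np.int64(471), np.int64(322), np.int64(260))]
[0.4886988  0.31411457 0.24844489] [-3.14045440e+00 -2.48964375e-03 -2.98442669e+00]<stdin>:5: RuntimeWarning: invalid value encountered in cast
```

```bash
python3 - <<'E'
from m import *; from h import *
def fing(f,tag):
    P=cloud(f);z=f['range_z'];
    for a,b in((60,330),(330,620)):
        m=np.zeros(z.shape,bool);m[200:,a:b]=True;m&=(z>0)&(P[...,2]>.2)
        Q=P[m]
        if len(Q):
            o=np.argsort(Q[:,2]);print(tag,len(Q),'lowest',Q[o[:3]].round(3).tolist(),'pct1',np.percentile(Q[:,2],[1,5]).round(3),'minrange',z[m].min())
f=dict(np.load('w1.npz'));fing(f,'open');o=-f['R'].T@f['t'];print('cam',o.round(3),f['R'][2].round(3))
import sys
f=snap('wrist','w2');fing(f,'shut on bottle')
E
```

```text
open 22518 lowest [[0.495, 0.272, 0.288], [0.504, 0.273, 0.288], [0.499, 0.272, 0.289]] pct1 [0.293 0.302] minrange 0.0599033
open 25370 lowest [[0.486, 0.357, 0.288], [0.482, 0.357, 0.288], [0.49, 0.358, 0.288]] pct1 [0.293 0.303] minrange 0.059791483
cam [0.421 0.304 0.418] [ 0.274  0.042 -0.961]
shut on bottle 35280 lowest [[0.474, 0.296, 0.2], [0.468, 0.304, 0.2], [0.473, 0.297, 0.2]] pct1 [0.214 0.254] minrange 0.060100492
shut on bottle 33160 lowest [[0.467, 0.318, 0.2], [0.47, 0.324, 0.2], [0.466, 0.316, 0.2]] pct1 [0.227 0.263] minrange 0.05969527
```

View pics/w2.png

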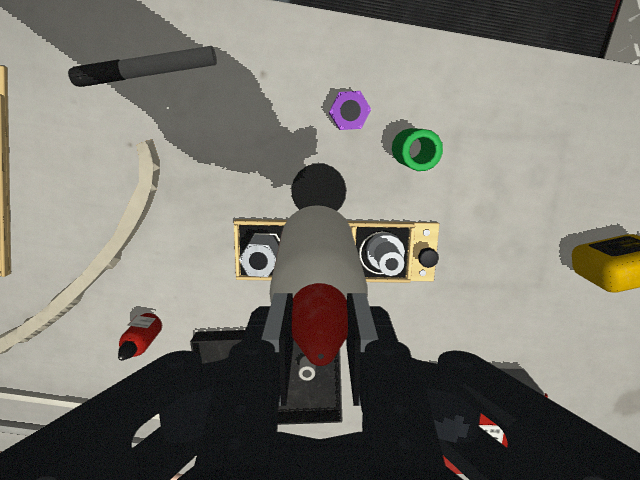

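The wrist view shows the pads closed on the red cap at (320,315), not on the body. The fingertips are therefore about 36 mm higher than the TCP and `nose_length` imply. The bottle hangs straight and is held firmly, so I'll park it with this grasp, then calibrate fingertip height by touching the bare bench.

```bash
python3 - <<'E'
from m import *
robot.goto(*pose(PARK,.25,2.2));show('park hover')
print(down(PARK,.085,vel=.15),down(PARK,.0635,vel=.03,contact_N=3));show('down')
robot.grip(.6);show('open');robot.sleep(.2)
up(.22)
snap('scene','p1')
T=np.array([.44,-.10])
robot.goto(*pose(T,.12,2.2));robot.grip(.45);show('o')
down(T,.0,vel=.12)
print(down(T,-.05,vel=.03,contact_N=4));show('touch .45')
up(.03);robot.grip(1.0);
print(down(T,-.06,vel=.03,contact_N=4));show('touch 1.0')
up(.2)
E
```

```text
park hover 9.09 tcp [ 0.4106 -0.1891  0.2502] op 0.237 F [0.5 0.2 0.1] g 39.2
False True
down 10.97 tcp [ 0.4099 -0.1902  0.0652] op 0.235 F [-0.4  0.4  5. ] g 39.8
open 11.38 tcp [ 0.4087 -0.19    0.0647] op 0.599 F [ 0.7  0.2 -0. ] g 0.0
o 13.44 tcp [ 0.4404 -0.1014  0.1207] op 0.448 F [-0.   0.1 -0.2] g 0.0
True
touch .45 15.57 tcp [ 0.44   -0.1    -0.0274] op 0.454 F [-2.7 -0.3 10.1] g 4.9
True
touch 1.0 18.59 tcp [ 0.4401 -0.1    -0.0392] op 0.998 F [-2.4 -0.8  8.7] g 4.3
```

```bash
cat >> m.py <<'E'
HZ={'hub':.001,'sleeve':-.005,'hex':-.012}
def pick(n):
    robot.goto(*pose(PARTS[n],.16,YS));robot.grip(.9)
    down(PARTS[n],HZ[n]+.03,vel=.2)
    print('touch?',down(PARTS[n],HZ[n],vel=.06,contact_N=8));robot.grip(0,45);show('grip '+n)
    up(.16);show('lifted')
def place(n,k):
    p=PK[k];robot.goto(*pose(p,.16,YB))
    down(p,HZ[n]+.015,vel=.15)
    print('floor?',down(p,HZ[n]-.006,vel=.03,contact_N=3));show('down')
    o=robot.sense()['opening'];robot.grip(min(1,o+.3));show('open')
    up(.16)
E
python3 - <<'E'
from m import *; from h import *
f=dict(np.load('p1.npz'));P=cloud(f)
m=(abs(P[...,0]-.41)<.06)&(abs(P[...,1]+.19)<.06)&(P[...,2]>.02)&(P[...,2]<.2)
Q=P[m];print('bottle',m.sum(),Q.min(0).round(3),Q.max(0).round(3))
for z in(.03,.05,.07):
    q=Q[abs(Q[:,2]-z)<.006];print(z,((q.min(0)+q.max(0))/2).round(4))
pick('hub')
snap('wrist','k1')
E
```

```text
bottle 711 [ 0.388 -0.204  0.02 ] [ 0.437 -0.162  0.116]
0.03 [ 0.4124 -0.1779  0.03  ]
0.05 [ 0.4134 -0.178   0.05  ]
0.07 [ 0.4106 -0.1789  0.07  ]
touch? False
grip hub 23.99 tcp [0.5331 0.3895 0.0014] op 0.254 F [-0.5  0.9  2.2] g 44.2
lifted 24.93 tcp [0.5326 0.3884 0.1584] op 0.26 F [-0.3  0.2 -0.5] g 44.1
```

View pics/k1.png

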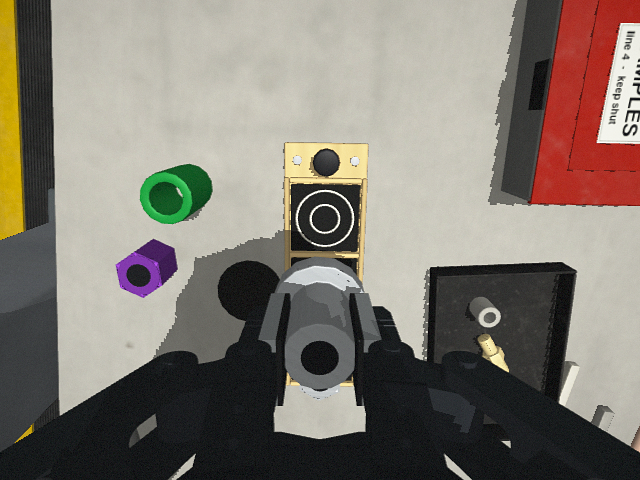

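The hub is held by its boss at (320,345). The two-circle insert is bare at (325,218) next to the knob, so the hub goes in the far pocket. The bottle stands upright at its parking spot.

```bash
python3 - <<'E'
from m import *
place('hub','far')
snap('scene','q1',(300,130,440,240),4)
pick('sleeve')
E
```

```text
floor? True
down 28.23 tcp [ 0.5918 -0.0276 -0.0017] op 0.257 F [-0.5  0.9  5.4] g 44.7
open 28.59 tcp [ 0.5909 -0.0278 -0.0026] op 0.556 F [ 1.  -0.2 -0.2] g 0.0
touch? False
grip sleeve 33.27 tcp [ 0.5501  0.3257 -0.0045] op 0.398 F [ 0.2 -0.8  2. ] g 45.0
lifted 34.24 tcp [0.5496 0.3247 0.1585] op 0.395 F [ 0.8  0.8 -1.5] g 44.8
```

View pics/q1.png

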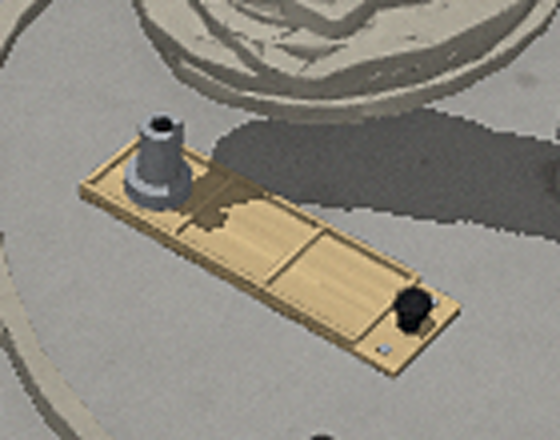

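The hub stands upright in the far pocket at (158,175). The sleeve is held, so I'll carry on with the sleeve and then the hex.

```bash
python3 - <<'E'
from m import *
place('sleeve','mid')
pick('hex')
assert robot.sense()['gripper_force']>20
place('hex','near')
robot.goto(*pose((.45,.13),.25,1.0))
snap('top','t2',(400,160,480,300),4); snap('scene','s2')
E
python3 - <<'E'
from h import *
a=[]
for n,o in(('t2',(0,0)),('s2',(0,0))):
    f=dict(np.load(n+'.npz'));P=cloud(f);H=P[...,2];reg=(P[...,0]>.41)&(P[...,0]<.64)&(abs(P[...,1]+.027)<.05)
    for nm,lo,hi in(('knob',.020,.03),('hex',.038,.046),('hub',.047,.055),('slv',.057,.066)):
        k,l,s,ce=cv2.connectedComponentsWithStats((reg&(H>lo)&(H<hi)).astype(np.uint8))
        for i in range(1,k):
            if s[i,4]>50:
                Q=P[l==i];print(n,nm,s[i,4],((Q.min(0)+Q.max(0))/2).round(4),np.ptp(Q,axis=0).round(3),np.median(Q[:,2]).round(4))
E
```

```text
floor? True
down 37.3 tcp [ 0.5319 -0.0258 -0.0076] op 0.395 F [-1.3 -0.2  5.1] g 45.4
open 37.67 tcp [ 0.531  -0.026  -0.0083] op 0.694 F [ 0.  -1.  -0.5] g 0.0
touch? False
grip hex 42.08 tcp [ 0.553   0.2663 -0.0115] op 0.367 F [-0.1 -0.8  2.5] g 45.2
lifted 43.09 tcp [0.5523 0.2654 0.1585] op 0.369 F [ 0.2  0.4 -2.5] g 44.8
floor? True
down 46.03 tcp [ 0.472  -0.024  -0.0146] op 0.37 F [-1.5 -0.2  7. ] g 45.5
open 46.4 tcp [ 0.4711 -0.0242 -0.0152] op 0.667 F [-0.4  0.1  0.2] g 0.0
s2 knob 55 [ 0.5316 -0.0148  0.0251] [0.035 0.024 0.01 ] 0.0247
s2 knob 56 [ 0.4691 -0.0114  0.0251] [0.027 0.018 0.01 ] 0.0252
s2 knob 64 [ 0.4281 -0.0221  0.0244] [0.02  0.019 0.008] 0.026
s2 hex 55 [ 0.5313 -0.0151  0.042 ] [0.034 0.024 0.008] 0.0419
s2 hex 165 [ 0.473  -0.0208  0.0419] [0.035 0.036 0.008] 0.0424
s2 hub 78 [ 0.5928 -0.0239  0.0509] [0.023 0.025 0.007] 0.0516
s2 slv 124 [ 0.5325 -0.0208  0.0606] [0.036 0.037 0.007] 0.0602
```

View pics/t2.png

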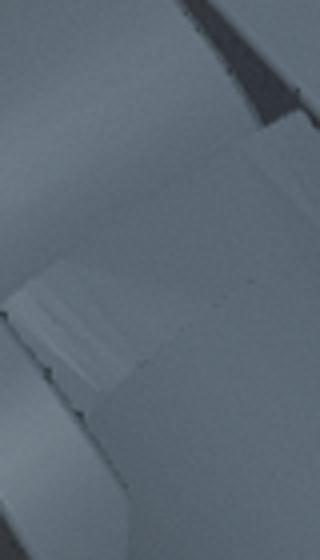

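The top view is blocked by the arm. The scene cloud shows hub, sleeve and hex at +0.060, 0 and −0.060 m along the row and at the right heights, so all three are seated. Now I'll grasp the bottle by its body, look from above, and locate the pad centre.

```bash
cat > pad.py <<'E'
from h import *
def padc(f,tag):
    P=cloud(f);v=f['image'].max(-1);P0=np.array([.489,.315])
    d=np.hypot(P[...,0]-P0[0],P[...,1]-P0[1])
    rx=(P[...,:2]-[.5499,.3254])@[.988,.156]
    m=((v<50)&(d<.042)&(rx<-.034)&(abs(P[...,2])<.01)).astype(np.uint8)
    k,l,s,ce=cv2.connectedComponentsWithStats(m);i=1+np.argmax(s[1:,4])
    c=max(cv2.findContours((l==i).astype(np.uint8),0,1)[0],key=len)[:,0]
    q=(ray(f,c,.003)*1000).astype(np.float32);a,r=cv2.minEnclosingCircle(q)
    e=cv2.fitEllipse(q);print(tag,s[i,4],'circ',np.round(a,1),round(r,1),'ell',np.round(e[0],1),np.round(e[1],1))
E
python3 - <<'E'
from m import *; from pad import *
B=np.array([.4099,-.1902])
robot.goto(*pose(B,.2,2.2));robot.grip(1.0)
down(B,.06,vel=.15);print(down(B,.026,vel=.06,contact_N=6));robot.grip(0,45);show('grip');up(.16);show('up')
t=snap('top','t3',(180,150,500,310),2);s=snap('scene','s3')
for n,f in(('top',t),('scene',s),('w2',dict(np.load('w2.npz'))),('k1',dict(np.load('k1.npz')))):padc(f,n)
P=cloud(t);H=P[...,2];reg=(P[...,0]>.41)&(P[...,0]<.64)&(abs(P[...,1]+.027)<.05)
for nm,lo,hi in(('knob',.020,.03),('hex',.038,.046),('hub',.047,.055),('slv',.057,.066)):
    k,l,st,ce=cv2.connectedComponentsWithStats((reg&(H>lo)&(H<hi)).astype(np.uint8))
    for i in range(1,k):
        if st[i,4]>50: Q=P[l==i];print(nm,st[i,4],((Q.min(0)+Q.max(0))/2).round(4),np.ptp(Q,axis=0).round(3))
E
```

```text
False
grip 52.58 tcp [ 0.41   -0.1905  0.0265] op 0.468 F [-1.7 -0.3  5.6] g 45.2
up 53.4 tcp [ 0.4089 -0.1904  0.1589] op 0.47 F [-0.1 -0.2 -0.7] g 45.4
top 40 circ [497.6 302. ] 19.7 ell [497.5 301.4] [14.2 34. ]
scene 612 circ [485.2 315.3] 27.6 ell [485.  315.4] [52.5 53.3]
w2 1952 circ [485.6 312.1] 27.2 ell [482.7 311.7] [45.8 55.4]
k1 2529 circ [486.2 313.1] 27.7 ell [483.  315.3] [43.8 56.4]
knob 90 [ 0.426  -0.0253  0.025 ] [0.016 0.019 0.008]
hex 289 [ 0.4702 -0.0232  0.0422] [0.035 0.033 0.007]
hub 140 [ 0.5891 -0.0269  0.0509] [0.023 0.022 0.007]
slv 196 [ 0.529  -0.0254  0.0611] [0.034 0.034 0.008]
```

View pics/t3.png

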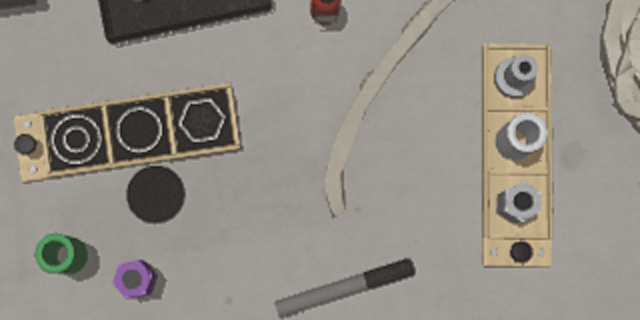

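The top view shows all three parts centred in their pockets, with hub far, sleeve in the middle and hex by the knob. The inserts confirm the reverse order, and the pad is clear at (156,194) in the crop. The three pad measurements agree on about (0.4848, 0.3133). Next I'll stand the bottle back.

```bash
python3 - <<'E'
from m import *; from h import *
print('top pad',ray(dict(np.load('t3.npz')),[258,247],.003).round(4))
D=np.array([.4848,.3133])
robot.goto(*pose(D,.16,S+pi));show('hover')
down(D,.045,vel=.12);print(down(D,.025,vel=.03,contact_N=3));show('down')
robot.grip(.85);show('open');robot.sleep(.2);up(.25)
robot.goto(*pose((.45,-.1),.25,1.5))
snap('scene','e1',(180,120,440,360),3);t=snap('top','e2',(180,150,500,310),2)
P=cloud(t);H=P[...,2];reg=(abs(P[...,0]-.487)<.05)&(abs(P[...,1]-.314)<.05)
Q=P[reg&(H>.078)&(H<.09)];print('shoulder',len(Q),((Q.min(0)+Q.max(0))/2).round(4),np.ptp(Q,axis=0).round(3));Q=P[reg&(H>.095)];print('cap',Q.max(0).round(4),((Q.min(0)+Q.max(0))/2).round(4));show()
E
```

```text
top pad [[0.4834 0.3113]]
hover 55.35 tcp [0.4856 0.3118 0.1597] op 0.466 F [-0.5  0.8 -0.6] g 45.4
True
down 56.99 tcp [0.4849 0.3132 0.0295] op 0.469 F [-0.7 -0.6  6.6] g 46.1
open 57.41 tcp [0.4843 0.3124 0.0287] op 0.852 F [-1.3  0.  -0.7] g 0.0
shoulder 239 [0.4835 0.3121 0.0838] [0.037 0.038 0.012]
cap [0.4955 0.3241 0.1214] [0.4847 0.3129 0.1084]
 60.5 tcp [ 0.4505 -0.0987  0.25  ] op 0.848 F [ 0.7 -0.1 -0.2] g 0.0
```

View pics/e1.png

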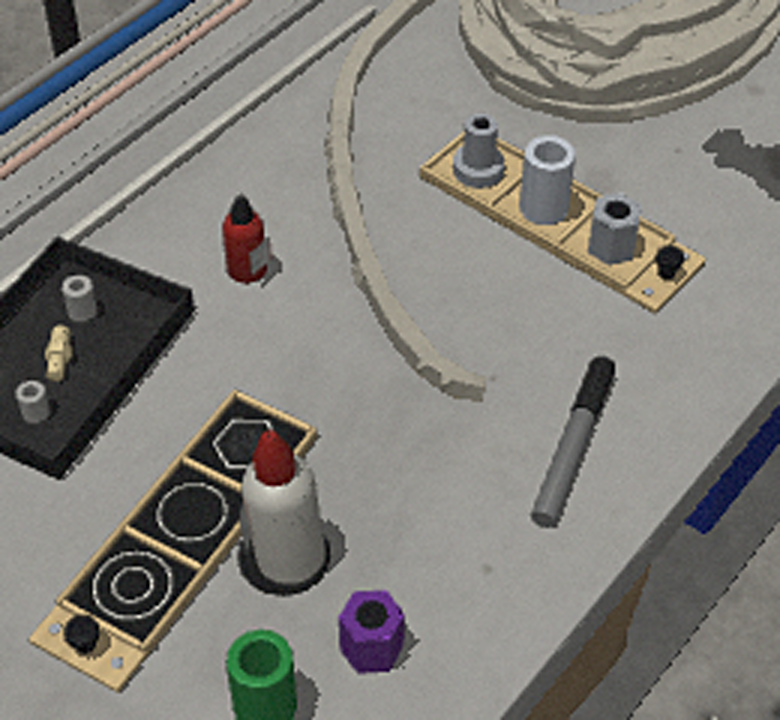

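The bottle stands upright on its pad at (284,530), within about 1 mm of its centre by the top camera. The parts stand in reverse order at (480,160), (547,180) and (615,230). I'm handing in.

```bash
python3 -c "
from plant import robot
print(robot.close_job())"
```

```text
the job is handed in; nothing more can be done
None
```

The job is handed in (no verdict came back): the last pictures show the hub in the far pocket, the sleeve in the middle and the hex coupling by the knob, all upright, with the bottle back on its pad about 1 mm off centre, at about 60 s of the 134 s allowed.

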